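# Show the purple stone under the lens

## Task

Show the purple stone under the magnifier: with a finger, push on a spoke of the carousel to turn it until the purple stone stands centred over the white viewing spot, then push the lens arm round against its stop so that the lens stands over the stone. Only push: grasp and lift nothing, leave all four stones lying in their cups and do not disturb the other things on the counter.

Things in the scene. Friction and masses are not known exactly. Their poses are not given: they have to be found in the camera images.
- purple_stone: the purple cut stone, the one to be shown: 24 mm across, 15 mm high, loose in a shallow black cup (about 3 mm of play each way) at the end of one of the carousel spokes. Origin: centre of its underside, 48 mm above the counter, 105 mm from the wheel axis. Which spoke carries it varies.
- yellow_stone: a yellow cut stone of the same size (24 mm across, 15 mm high), loose in the cup of another spoke; leave it in its cup. Origin: centre of its underside.
- blue_stone: a blue cut stone of the same size (24 mm across, 15 mm high), loose in the cup of another spoke; leave it in its cup. Origin: centre of its underside.
- red_stone: a dark red cut stone of the same size (24 mm across, 15 mm high), loose in the cup of another spoke; leave it in its cup. Origin: centre of its underside.
- carousel_base: fixed black round base under the carousel wheel, 270 mm across, its top 18 mm above the counter. Origin: centre of its underside, on the wheel axis.
- wheel_axis (a point): a point on the upright wheel axis, top centre of the hub (48 mm across), 60 mm above the counter. Four aluminium spokes 90 degrees apart, 14 mm wide, 30 to 55 mm above the counter, lie bare from 24 to 86 mm off the axis, each on the line from the axis to its stone; each ends in a black cup 37 mm across, centred 105 mm off the axis, 44 to 55 mm high (stones reach 63 mm).
- wheel (a joint): turn of the carousel wheel, rad, 0 at the start, growing anticlockwise seen from above; range -7 to 7. It turns either way and stays where it is left; friction about 0.06 N m (some 1 N at mid-spoke).
- view_spot (a point): centre of the viewing place: directly over the middle of the white round spot (60 mm across) on the black base, 105 mm from the wheel axis, 48 mm above the counter (where the underside of a stone there would be). It lies on the line from the wheel axis to the lens post. It is fixed, at a different place each time.
- lens_pivot (a point): a point on the upright axis about which the lens arm swings, 100 mm above the counter, on the lens post, 195 mm from the wheel axis, beyond the white spot. The post stands on a dark round foot 68 mm across, 22 mm high; the arm's brass boss is 26 mm across and 102 mm high.
- lens_center (a point): centre of the magnifying lens at the end of the lens arm, 90 mm from the pivot, 90 mm above the counter. A brass bar 10 mm wide, 80 to 100 mm above the counter, runs from the boss to the dark lens ring, which is 60 mm across and 82 to 98 mm high; the lens arm passes above the stones.
- lens_arm (a joint): swing of the lens arm, rad, growing anticlockwise seen from above. 0 is parked, off to the side of the wheel; it starts at 0 to 0.2. At 1.2 it meets its stop with the lens straight over the viewing spot. It stays where it is left; light friction, about 0.03 N m.
- ring_box: bystander: small dark blue closed ring box with a brass line, 55 x 55 x 36 mm. Origin: underside. To be left alone.
- pocket_loupe: bystander: folded hand loupe: steel barrel 32 mm across and 22 mm high, black cover 40 x 20 x 12 mm beside it. Origin: underside. To be left alone.
- gem_jar: bystander: amber jar with black cap, 44 mm across, 55 mm high. Origin: underside. To be left alone.
- tweezers: bystander: dark steel tweezers lying flat, about 130 mm long, 6 mm high. Origin: underside. To be left alone.
- dust_brush: bystander: small brush lying flat, 150 mm long. Origin: underside. To be left alone.
Not all that is in view belongs to the job. There is more than one size of the part that bears view_spot; the job needs the largest.

How it is judged:
On the way, in this order (a step that is already met when the one before it is completed fails the run):
1. the purple stone is brought to rest over the viewing spot (within 10 mm) while the lens arm is still out to the side (below 0.5 rad) (horizontal distance between purple_stone and view_spot below 0.01 m and velocity of joint wheel between -0.05 and 0.05 rad/s and value of joint lens_arm below 0.5 rad), for 0.2 s.
2. the lens arm is pushed to its stop (above 1.1 rad) (value of joint lens_arm above 1.1 rad), for 0.2 s.
At the end, for the whole second after the job is handed in: The purple stone rests within 10 mm (horizontally) of the viewing spot, the lens arm is at its stop (above 1.1 of 1.2 rad), the wheel is still and all four stones lie in their cups (horizontal distance between purple_stone and view_spot below 0.01 m and velocity of joint wheel between -0.05 and 0.05 rad/s and value of joint lens_arm above 1.1 rad and height (world z) of purple_stone between 0.044 and 0.053 m and height (world z) of yellow_stone between 0.044 and 0.053 m and height (world z) of blue_stone between 0.044 and 0.053 m and height (world z) of red_stone between 0.044 and 0.053 m); the robot touches nothing.
It fails at once if a stone is lifted more than 10 mm or falls out of its cup (height (world z) of any of purple_stone, yellow_stone, blue_stone, red_stone above 0.058 m or height (world z) of any of purple_stone, yellow_stone, blue_stone, red_stone below 0.038 m).
It fails at once if one of the other things on the counter is moved more than 20 mm (distance of any of ring_box, pocket_loupe, gem_jar, tweezers, dust_brush from where it was at the start of the episode above 0.02 m).
It also fails if it takes over 64 s, if anything falls off the work surface, if the arm or the gripper's body presses on something with over 40 N, if the wrist force passes 120 N, or if a joint passes its speed limit or range.

## Robot

A 6-joint arm with a two-finger parallel gripper is mounted at the origin on the work surface. World frame = base frame: x ahead of the robot, y to its left, z up, the work surface at z = 0. Lengths are in m, angles in rad, forces in N, time in s.
With the tool pointing down it reaches from about 0.375 to 0.975 m from the base axis. Payload 3.8 kg.
Tool frame: the origin (TCP) lies at the very end of the fingers, on their centre line; the grasp point (between the pads) lies bot.grasp_offset behind it (bot.grasp_offset is the distance from the TCP to the grasp point, in m); y points along the fingers, x is the direction in which the jaws open and shut, and the axes are right-handed (so a half turn about y gives the same grasp; the last joint's range is limited). The gripper opens to 85 mm and grips with 20 to 120 N. Pads are 22 mm wide; open, the fingers measure 114 mm over their backs; the gripper's body (76 mm by 85 mm) begins 54 mm behind the grasp point. The pads swing forward as they close: fully open they stand 13 mm farther back than shut.
Start: joints at [1.102, 0.264, 1.604, -0, 1.274, -0.037], TCP at [0.282, 0.613, 0.231] pointing down, gripper open.
Joint ranges: [-2.63, 2.63], [-0.94, 2.18], [0.31, 2.57], [-1.31, 4.45], [0, 2.66], [-2.55, 2.55]. Speed limits (rad/s): [2.57, 2.57, 3.14, 3.14, 3.14, 3.14].

## Interface

Orientations are given as a rotation vector (axis times angle).
In Python, from workcell import sensors, read_camera, job, bot gives the robot as it stands.
- The arm moves only by the tool arm_command, never from a script. Its argument "deltas" is a list of rows, each a list of 4 numbers: the shift along the tool's x, y, z in m, then the turn about the tool's y in rad. A call has 1 to 20 rows; each row shifts and turns the commanded pose from where the row before left it, along the tool's axes as they then stand; what a row does not reach is not made up. A row lasts 1/8 s, in which the tool goes at most 62.5 mm and 10.7 degrees, less where a joint would pass 70% of its speed; a pose out of reach is approached as far as the arm can. A call is refused whole if a number of a shift passes 0.0625 or a number of a turn 0.188, either way. A call with a gripper value outside its range is refused whole. "fingers" is the finger opening in m, from 0 to 0.0854, set as the call begins (left out, the last holds). The fingers move at their own pace and stop on an object; "newtons" is the grip in N (left out, the last holds). Time passes only in rows, so rows that do not move let the fingers close. It gives the time, the measured TCP pose, the force and the opening at its end, in the units of the state.
- sensors.read_state(): the state, without advancing time (a new reading comes with each control period).
- read_camera(name): name is "scene" or "top"; returns a dict with "color" (400x640x3 uint8, red, green, blue), "vfov" (degrees; the focal length in pixels is half the picture's height over the tangent of half this angle, whatever the lens; pixels are square), "cx", "cy" (the principal point, pixels), "R" (3x3) and "t" (3): a world point X has camera coordinates R X + t. Camera axes: x right, y down, z forward; pixel columns grow to the right and rows downward; lengths in m; the calibration is good to about 2 mm. A picture is of the moment at which its call begins. There is no depth.
- job.finish_job(): hands the job in, once; it reports no verdict.
The state is a dict: "time": time; "q": joint angles; "joint_vel": joint speeds; "joint_torque": joint torques, N m; "tool_pos": TCP position; "tcp_rot": TCP orientation; "wrist_force": force on the tool from outside, world axes, zero at the start; "torque": the same for the moment, N m; "width": opening from 0.0 (shut) to 1.0 (fully open).
Only numpy, scipy, OpenCV 4.12 (cv2) and the standard library are available. Lean on these libraries where they do the work, as an engineer would, in place of code of your own. Each camera call takes 0.05 s, during which the arm holds its last target.

## Working session

There is one attempt and no reset: what is moved stays moved. The work goes in short steps, Python scripts to look and compute and a tool call to move; the robot and the scene stay as the last step left them, time stands still between calls to the robot, and variables do not carry over. Pictures are saved under pics/ and viewed, and the job is handed in when it is done.

Besides the shell and the picture viewer there is one more tool, called as name(argument=value, ...) on one line, values as JSON. arm_command: Moves the arm, as the interface text tells. Its arguments: {"type":"object","properties":{"deltas":{"type":"array"},"fingers":{"type":"number"},"newtons":{"type":"number"}},"required":["deltas"]}

```bash
ls; mkdir -p pics
python3 - <<'E'
from workcell import sensors, read_camera, job, bot
import cv2
for n in("scene","top"):
    c=read_camera(n); cv2.imwrite(f"pics/{n}0.png",c["color"][:,:,::-1]); print(n,c["vfov"],c["cx"],c["cy"],c["R"],c["t"],[k for k in c])
print(sensors.read_state()); print(bot.grasp_offset,dir(bot))
E
```

```text
pics
scene 52.43593181811187 323.04998480354965 206.4343214013571 [[-0.88184024  0.47146933  0.00862947]
 [ 0.301335    0.57750699 -0.7587377 ]
 [-0.36270513 -0.66648507 -0.65133911]] [ 0.43141206 -0.04842801  1.49321354] ['color', 'vfov', 'cx', 'cy', 'R', 't']
top 49.8767696074933 316.718425322808 200.44441817543856 [[-0.00651193 -0.99996298  0.00562496]
 [-0.9747891   0.00509318 -0.22307012]
 [ 0.22303321 -0.00693576 -0.97478617]] [-0.05560387  0.49432348  1.15622888] ['color', 'vfov', 'cx', 'cy', 'R', 't']
{'time': 0.1, 'q': array([ 1.10209526e+00,  2.64705013e-01,  1.60526957e+00,  2.38470572e-05,
        1.27369801e+00, -3.68866798e-02]), 'joint_vel': array([ 8.77210958e-04, -2.03745363e-03, -3.52719267e-03,  7.61353404e-06,
       -2.44682911e-04, -1.36030771e-03]), 'joint_torque': array([-4.67990787e-05, -5.16708934e+01, -3.68588877e+01, -6.81925803e-05,
        6.26421926e-03, -2.06829054e-05]), 'tool_pos': array([0.28218172, 0.61244399, 0.23005084]), 'tcp_rot': array([-1.38414244, -0.88416515,  0.88712729]), 'wrist_force': array([ 0.14321786, -0.29778727, -0.58864988]), 'torque': array([-0.0407478 , -0.02254861,  0.00112459]), 'width': 1.0031162352653842}
0.0187 ['MotionError', '__class__', '__delattr__', '__dict__', '__dir__', '__doc__', '__eq__', '__format__', '__ge__', '__getattribute__', '__getstate__', '__gt__', '__hash__', '__init__', '__init_subclass__', '__le__', '__lt__', '__module__', '__ne__', '__new__', '__reduce__', '__reduce_ex__', '__repr__', '__setattr__', '__sizeof__', '__str__', '__subclasshook__', '__weakref__', 'grasp_offset']
```

View pics/top0.png

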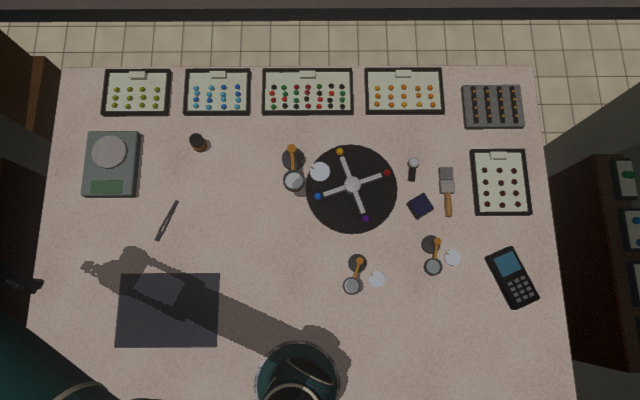

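View pics/scene0.png

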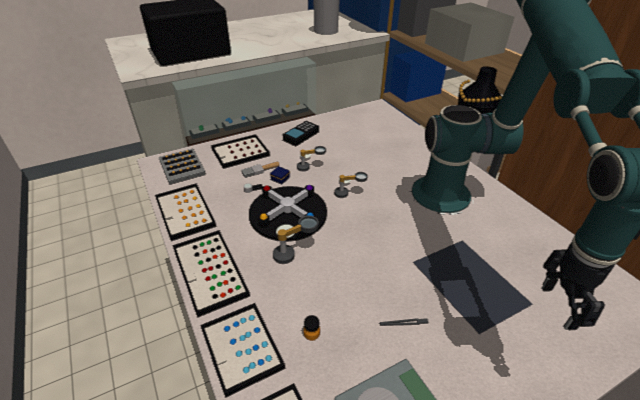

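```bash
cat > h.py <<'E'
import numpy as np, cv2
from workcell import sensors, read_camera, job, bot
def crop(c,x0,y0,x1,y1,s,fn):
    cv2.imwrite(fn,cv2.resize(c["color"][y0:y1,x0:x1,::-1],None,fx=s,fy=s,interpolation=cv2.INTER_CUBIC))
def f(c): return c["color"].shape[0]/2/np.tan(np.radians(c["vfov"]/2))
def back(c,u,v,z):
    R=c["R"];C=-R.T@c["t"]
    d=R.T@np.array([(u-c["cx"])/f(c),(v-c["cy"])/f(c),1]);return C+d*(z-C[2])/d[2]
def proj(c,X):
    p=c["R"]@np.asarray(X)+c["t"]; return p[:2]/p[2]*f(c)+[c["cx"],c["cy"]]
def blobs(c,box):
    x0,y0,x1,y1=box; im=c["color"][y0:y1,x0:x1]; h=cv2.cvtColor(im,cv2.COLOR_RGB2HSV).astype(int)
    return h
E
python3 - <<'E'
from h import *
c=read_camera("top"); crop(c,260,120,460,310,4,"pics/t1.png".replace("t1","t1")) 
crop(c,270,130,405,240,5.5,"pics/t2.png")
for n,u,v,z in [("hub",352,185,.06),("spot",319,172,.018),("purple",365,218,.055),("red",387,172,.055),("yel",340,152,.055),("blue",318,196,.055),("lens",293,181,.09),("boss",292,149,.1),("foot",293,158,.022)]:
    print(n,back(c,u,v,z).round(4))
E
```

```text
hub [ 0.5374 -0.1587  0.06  ]
spot [ 0.5888 -0.0661  0.018 ]
purple [ 0.4431 -0.1932  0.055 ]
red [ 0.5768 -0.2605  0.055 ]
yel [ 0.6378 -0.1269  0.055 ]
blue [ 0.5071 -0.0622  0.055 ]
lens [0.5417 0.007  0.09  ]
boss [0.6315 0.0098 0.1   ]
foot [0.6313 0.0107 0.022 ]
```

View pics/t2.png

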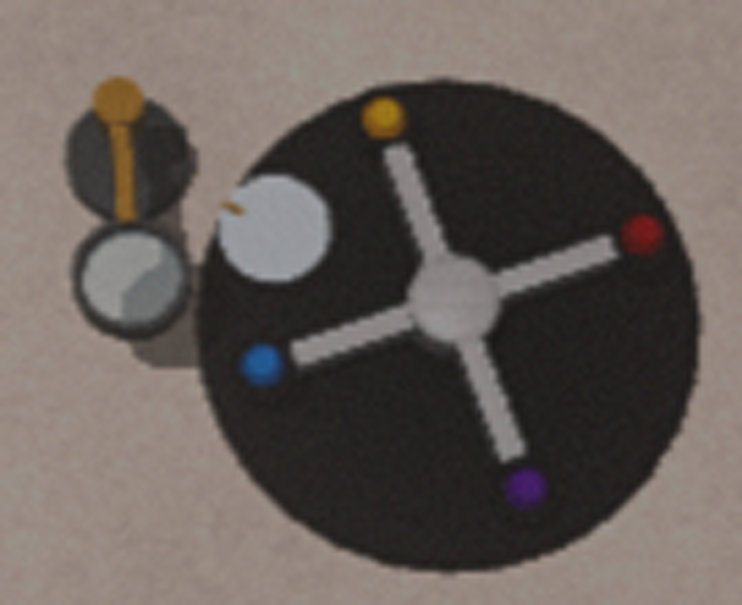

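View pics/t1.png

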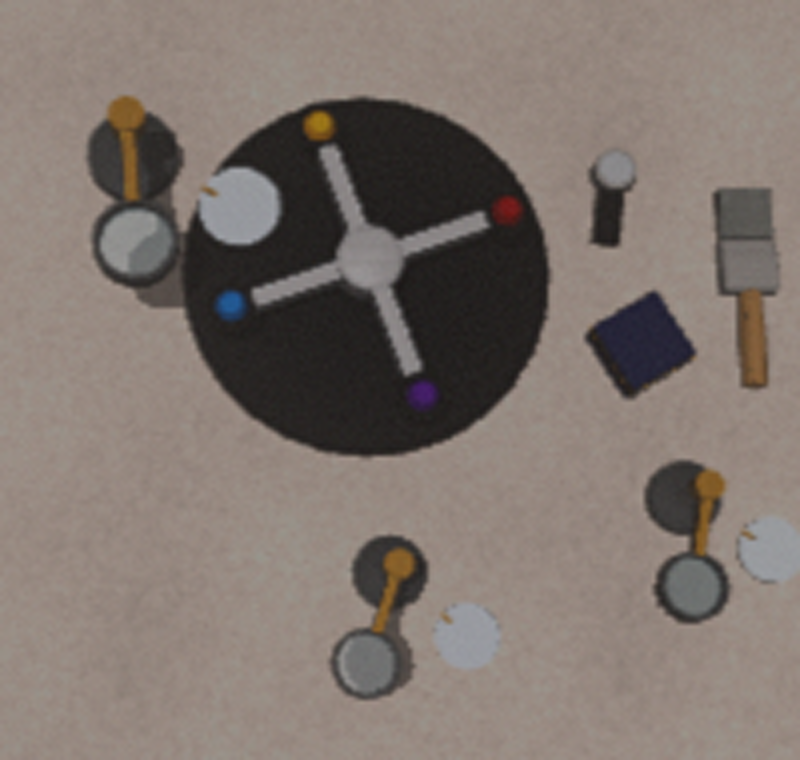

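```bash
cat >> h.py <<'E'
def cen(c,kind,box):
    x0,y0,x1,y1=box; im=cv2.resize(c["color"][y0:y1,x0:x1],None,fx=4,fy=4,interpolation=cv2.INTER_CUBIC)
    h=cv2.cvtColor(im,cv2.COLOR_RGB2HSV).astype(int);H,S,V=h[...,0],h[...,1],h[...,2]
    m={"purple":(H>125)&(H<155)&(S>90)&(V>50),"red":((H<6)|(H>172))&(S>140)&(V>70),"blue":(H>98)&(H<118)&(S>120)&(V>90),
       "brass":(H>10)&(H<24)&(S>120)&(V>90),"white":(S<40)&(V>140)}[kind].astype(np.uint8)
    n,l,st,ce=cv2.connectedComponentsWithStats(m)
    if n<2: return None
    i=1+np.argmax(st[1:,4]); b=st[i]
    return (b[0]+b[2]/2-.5)/4+x0-.375,(b[1]+b[3]/2-.5)/4+y0-.375,b[2:5]
E
python3 - <<'E'
from h import *
from scipy.spatial.transform import Rotation as Ro
c=read_camera("top")
for n,k,b,z in [("purple","purple",(270,130,405,240),.056),("red","red",(270,130,405,240),.056),("blue","blue",(270,130,405,240),.056),("yellow","brass",(330,140,352,165),.056),("spot","white",(308,155,336,186),.0185),("hub","white",(340,170,366,200),.06),("boss","brass",(280,138,302,155),.102)]:
    r=cen(c,k,b)
    if r is None: print(n,None);continue
    print(n,np.round(r[:2],1),r[2],back(c,r[0],r[1],z).round(4))
s=sensors.read_state(); print(Ro.from_rotvec(s["tcp_rot"]).as_matrix().round(3))
E
```

```text
purple [365.1 218.2] [ 31  30 741] [ 0.4423 -0.1934  0.056 ]
red [386.5 171.9] [ 28  27 572] [ 0.5769 -0.259   0.056 ]
blue [317.1 195.8] [ 25  26 542] [ 0.5076 -0.0597  0.056 ]
yellow [339.2 150.9] [ 28  27 633] [ 0.6409 -0.1247  0.056 ]
spot [318.1 167.4] [  85  103 5531] [ 0.603  -0.0636  0.0185]
hub [350.6 186.4] [  43   37 1035] [ 0.5334 -0.1547  0.06  ]
boss [291.2 149.1] [  36   43 1085] [0.6304 0.0118 0.102 ]
[[ 0.418 -0.001 -0.908]
 [ 0.908 -0.001  0.418]
 [-0.001 -1.     0.   ]]
```

Run:
```python
from h import *
c=read_camera("top")
A=np.array([.5419,-.1592])
im=c["color"][130:240,270:405].astype(int); 
from scipy.optimize import minimize
# blue-ish white spot: subpixel: contrast fit of 30mm disc on base top
big=c["color"].astype(float).sum(2)
def val(X):
    p=proj(c,X); return cv2.getRectSubPix(big.astype(np.float32),(1,1),(float(p[0]),float(p[1])))[0,0]
th=np.linspace(0,2*np.pi,60,endpoint=False)
best=[]
for z,r,name,x0 in [(.0185,.03,"spot",(.590,-.066)),(.06,.024,"hub",(.5419,-.1592)),(.018,.135,"base",(.5419,-.1592)),(.022,.034,"foot",(.631,.0107))]:
  sg=1 if name in("spot","hub") else -1
  def cost(p): return -sg*np.mean([val((p[0]+(r-.003)*np.cos(t),p[1]+(r-.003)*np.sin(t),z))-val((p[0]+(r+.003)*np.cos(t),p[1]+(r+.003)*np.sin(t),z)) for t in th])
  g=[(cost((x0[0]+i,x0[1]+j)),x0[0]+i,x0[1]+j) for i in np.arange(-.01,.011,.002) for j in np.arange(-.01,.011,.002)]
  b=min(g); o=minimize(cost,b[1:],method="Nelder-Mead",options=dict(initial_simplex=[b[1:],(b[1]+.002,b[2]),(b[1],b[2]+.002)]))
  p=o.x; d=p-A; print(name,p.round(4),np.hypot(*d).round(4),np.degrees(np.arctan2(d[1],d[0])).round(1),o.fun)
for n,p in dict(pu=(.4423,-.1934),red=(.5769,-.259),bl=(.5076,-.0597),ye=(.6409,-.1247),boss=(.6304,.0118)).items():
  d=np.array(p)-A; print(n,np.degrees(np.arctan2(d[1],d[0])).round(1))
```

```text
spot [ 0.5913 -0.0679] 0.1038 61.6 -257.27447509765625
hub [ 0.541  -0.1594] 0.001 -165.7 -160.31158447265625
base [ 0.5405 -0.1591] 0.0014 176.5 -252.46188354492188
foot [0.6287 0.0106] 0.1907 62.9 -136.67245483398438
pu -161.0
red -70.7
bl 109.0
ye 19.2
boss 62.6
```

arm_command(deltas=[[0,0,0,0],[-0.02,0,-0.02,0],[-0.038,0,-0.0388,0],[-0.038,0,-0.0388,0],[-0.038,0,-0.0388,0],[-0.038,0,-0.0388,0],[-0.038,0,-0.0388,0],[-0.038,0,-0.0388,0],[-0.038,0,-0.0388,0],[-0.038,0,-0.0388,0],[-0.038,0,-0.0388,0],[-0.038,0,-0.0388,0],[-0.038,0,-0.0388,0],[-0.038,0,-0.0388,0],[-0.038,0,-0.0388,0],[-0.038,0,-0.0388,0],[-0.038,0,-0.0388,0],[-0.019,0,-0.019,0],[0,0,0,0]], fingers=0, newtons=20)

```text
time: 2.62
tool_pos: [0.5918, -0.2013, 0.231]
tcp_rot: [-1.383, -0.884, 0.884]
wrist_force: [-0.1, 0.5, -0.6]
width: -0.002
```

arm_command(deltas=[[0,0,0,-0.154],[0,0,0,-0.154],[0,0,0,-0.154],[0,0,0,-0.153],[0,0,0,-0.153],[0,0.03,0,0],[0,0.04,0,0],[0,0.04,0,0],[0,0.03,0,0],[0,0.01,0,0],[0,0,0,0]])

```text
time: 4.0
tool_pos: [0.5913, -0.1989, 0.0812]
tcp_rot: [-1.029, -1.453, 1.453]
wrist_force: [-0.0, 0.4, 0.2]
width: 0.0
```

Run:
```python
from h import *
from scipy.spatial.transform import Rotation as Ro
s=sensors.read_state(); print(s["tool_pos"],s["q"].round(3),s["wrist_force"],Ro.from_rotvec(s["tcp_rot"]).as_matrix().round(3))
c=read_camera("top"); crop(c,270,110,420,240,5,"pics/t3.png")
c=read_camera("scene"); crop(c,220,140,370,260,5,"pics/s3.png")
```

```text
[ 0.591303   -0.1988524   0.08117724] [-0.364  0.3    1.852  0.     0.991 -2.273] [-0.01083364  0.40990702  0.21896038] [[-0.331 -0.001 -0.944]
 [ 0.944  0.001 -0.331]
 [ 0.001 -1.     0.001]]
```

View pics/t3.png

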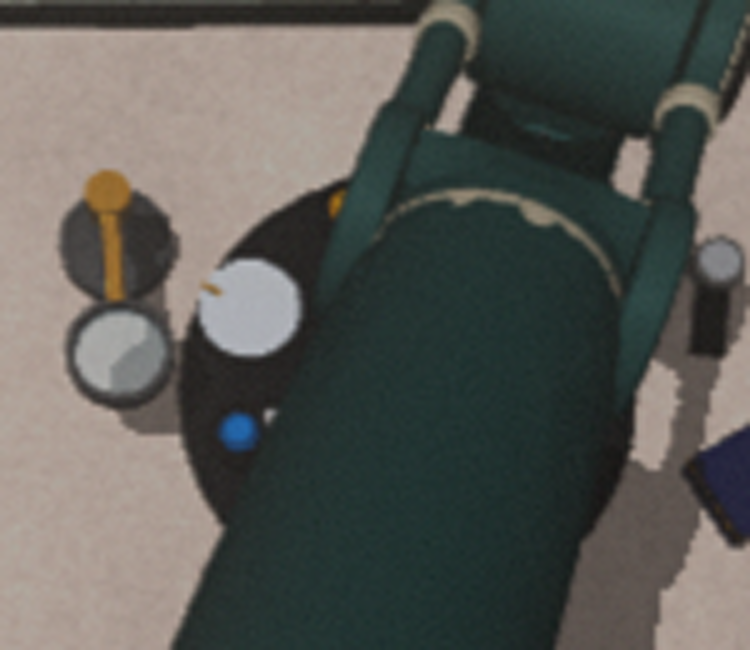

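View pics/s3.png

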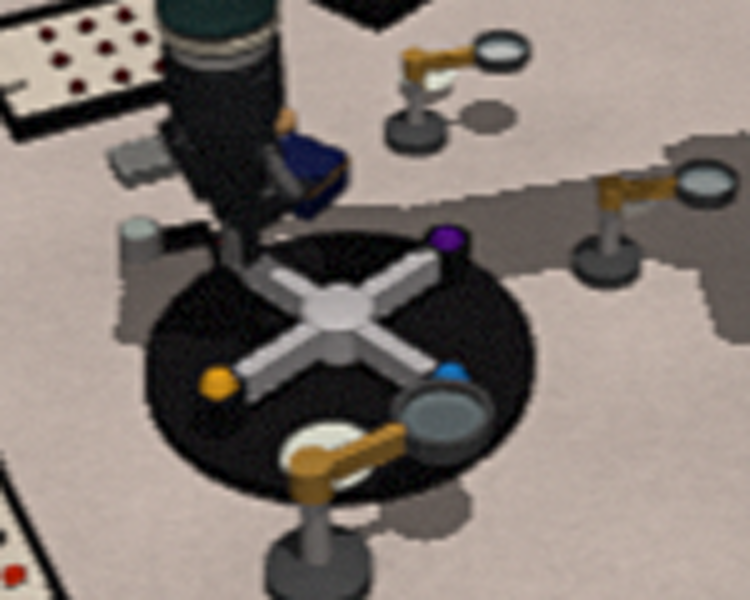

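arm_command(deltas=[[0,0.02,0,0],[0,0.02,0,0],[0,0.005,0,0],[0,0,0.005,0],[0,0,0.005,0],[0,0,0.004,0]])

```text
time: 4.85
tool_pos: [0.5785, -0.205, 0.0369]
tcp_rot: [-1.032, -1.453, 1.452]
wrist_force: [0.1, 0.5, -0.4]
width: -0.001
```

arm_command(deltas=[[-0.0004,0,0.0014,0.026],[-0.0008,0,0.0028,0.052],[-0.00125,0,0.00429,0.0785],[-0.00125,0,0.00429,0.0785],[-0.00125,0,0.00429,0.0785],[-0.00125,0,0.00429,0.0785],[-0.00125,0,0.00429,0.0785],[-0.00125,0,0.00429,0.0785],[-0.00125,0,0.00429,0.0785],[-0.00125,0,0.00429,0.0785],[-0.00125,0,0.00429,0.0785],[-0.00125,0,0.00429,0.0785],[0,0,0,0]])

```text
time: 6.48
tool_pos: [0.5321, -0.2154, 0.0367]
tcp_rot: [-1.414, -0.813, 0.813]
wrist_force: [0.2, -0.2, -0.5]
width: -0.002
```

```bash
cat >> h.py <<'E'
from scipy.spatial.transform import Rotation as Ro
A=np.array([.5414,-.1592])
def rel():
    s=sensors.read_state(); M=Ro.from_rotvec(s["tcp_rot"]).as_matrix(); d=s["tool_pos"][:2]-A
    print("t",s["time"],"pos",s["tool_pos"].round(4),"tool x,z from axis",(d@M[:2,0]).round(4),(d@M[:2,2]).round(4),"psi",np.degrees(np.arctan2(M[1,0],M[0,0])).round(1),"F",s["wrist_force"].round(1),"q",s["q"].round(2))
E
python3 - <<'E'
from h import *
rel()
c=read_camera("scene"); crop(c,220,140,370,260,5,"pics/s4.png")
E
```

```text
t 6.475 pos [ 0.5321 -0.2154  0.0367] tool x,z from axis -0.0533 -0.0202 psi 59.8 F [ 0.2 -0.2 -0.5] q [-0.43  0.27  1.99 -0.    0.88 -1.47]
```

View pics/s4.png

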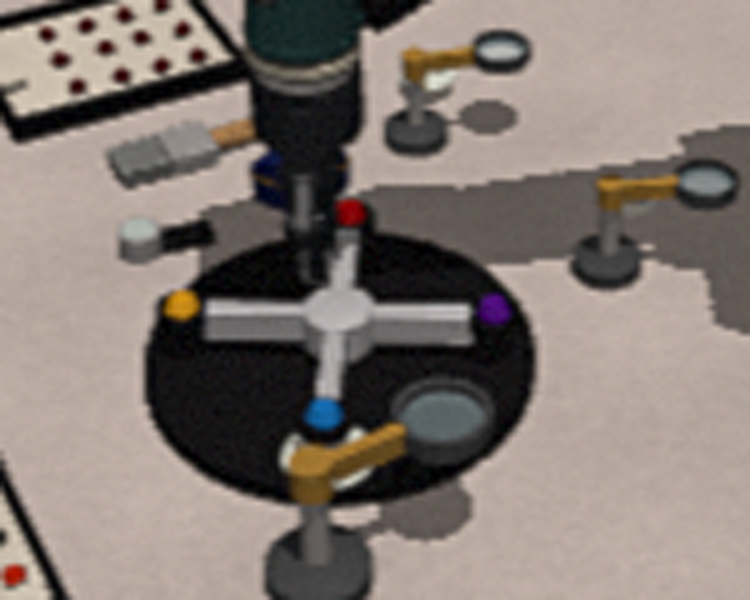

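```bash
cat >> h.py <<'E'
def stones(c,box):
    for k in("purple","red","blue"):
        r=cen(c,k,box)
        if r is None: continue
        p=back(c,r[0],r[1],.0555)[:2]; d=p-A; print(k,np.round(r[:2],1),r[2],p.round(4),"r",np.hypot(*d).round(4),"ang",np.degrees(np.arctan2(d[1],d[0])).round(1))
E
python3 - <<'E'
from h import *
rel()
c=read_camera("scene"); stones(c,(240,170,335,250))
print(proj(c,(.5903,-.0664,.048)))
E
```

```text
t 6.525 pos [ 0.5321 -0.2153  0.0366] tool x,z from axis -0.0532 -0.0201 psi 59.9 F [-0.8  0.3  0.5] q [-0.43  0.27  1.99  0.    0.88 -1.47]
purple [318.1 201.2] [ 29  26 553] [ 0.4505 -0.1085] r 0.1041 ang 150.8
red [289.8 182. ] [ 22  22 384] [ 0.4906 -0.2498] r 0.1039 ang -119.3
blue [284.4 222.2] [ 29  24 550] [ 0.5933 -0.0661] r 0.1066 ang 60.9
[285.32232501 223.62262984]
```

arm_command(deltas=[[-0.001,0,0.0028,0.0524],[-0.00142,0,0.00424,0.0785],[-0.00142,0,0.00424,0.0785],[-0.00142,0,0.00424,0.0785],[-0.00142,0,0.00424,0.0785],[-0.00142,0,0.00424,0.0785],[-0.00142,0,0.00424,0.0785],[-0.00142,0,0.00424,0.0785],[-0.00142,0,0.00424,0.0785],[-0.00142,0,0.00424,0.0785],[-0.00142,0,0.00424,0.0785],[-0.00142,0,0.00424,0.0785],[-0.00142,0,0.00424,0.0785],[-0.00142,0,0.00424,0.0785],[-0.00142,0,0.00424,0.0785],[-0.00142,0,0.00424,0.0785],[-0.00142,0,0.00424,0.0785],[-0.001,0,0.0028,0.0524],[-0.0005,0,0.0014,0.026],[0,0,0,0]])

```text
time: 9.07
tool_pos: [0.4845, -0.16, 0.0363]
tcp_rot: [-1.554, 0.268, -0.268]
wrist_force: [0.3, 0.5, -0.4]
width: 0.004
```

Run:
```python
from h import *
rel()
c=read_camera("scene"); stones(c,(240,170,335,250)); crop(c,220,140,370,260,5,"pics/s5.png")
```

```text
t 9.075 pos [ 0.4845 -0.16    0.0363] tool x,z from axis -0.0534 -0.0198 psi -19.6 F [ 0.3  0.5 -0.4] q [-0.37  0.16  2.12  0.    0.85 -0.03]
purple [291.6 221.9] [ 31  25 599] [ 0.5722 -0.057 ] r 0.1067 ang 73.2
red [318. 197.] [ 26  24 473] [ 0.4405 -0.1287] r 0.1054 ang 163.2
blue [255.8 204.8] [ 26  24 482] [ 0.6427 -0.1883] r 0.1054 ang -16.0
```

View pics/s5.png

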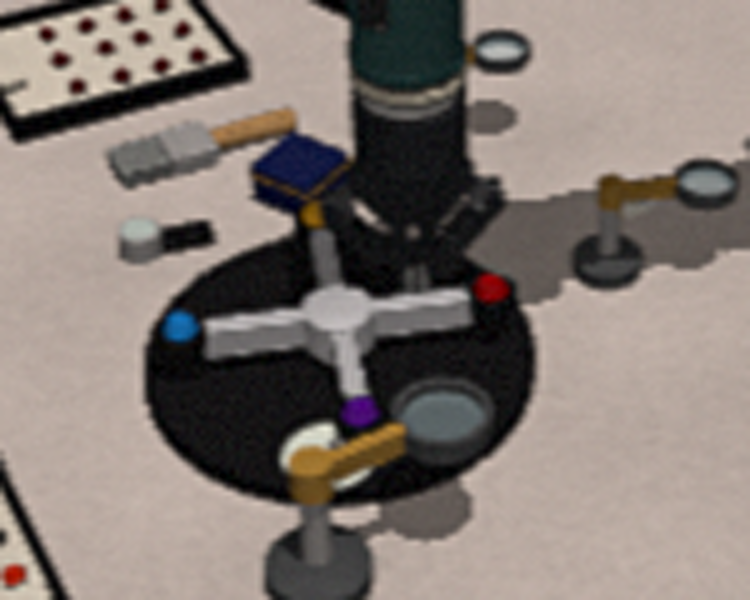

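arm_command(deltas=[[-0.001,0,0.0028,0.0524],[-0.001,0,0.0028,0.0524],[-0.001,0,0.0028,0.0524],[-0.0005,0,0.0014,0.026],[-0.0002,0,0.0005,0.009],[0,0,0,0],[0,0,0,0]])

```text
time: 10.0
tool_pos: [0.4851, -0.1492, 0.0362]
tcp_rot: [-1.53, 0.419, -0.419]
wrist_force: [-0.2, 0.1, 0.8]
width: 0.006
```

Run:
```python
from h import *
rel()
c=read_camera("scene"); stones(c,(240,170,335,250)); crop(c,220,140,370,260,5,"pics/s6.png")
c=read_camera("top"); stones(c,(270,130,405,240)); crop(c,270,110,420,240,5,"pics/t6.png")
```

```text
t 10.0 pos [ 0.4851 -0.1492  0.0362] tool x,z from axis -0.0535 -0.0201 psi -30.6 F [-0.2  0.1  0.8] q [-0.35  0.16  2.13  0.    0.85  0.19]
purple [285.4 222.5] [ 31  26 603] [ 0.591  -0.0636] r 0.1077 ang 62.6
red [318.1 200.6] [ 27  23 475] [ 0.449  -0.1114] r 0.104 ang 152.6
blue [255.9 201. ] [ 25  24 443] [ 0.6353 -0.2063] r 0.1051 ang -26.6
purple [319. 168.] [ 30  30 721] [ 0.5896 -0.0657] r 0.1052 ang 62.8
blue [368.4 150.2] [17  8 93] [ 0.6426 -0.2092] r 0.1129 ang -26.3
```

View pics/t6.png

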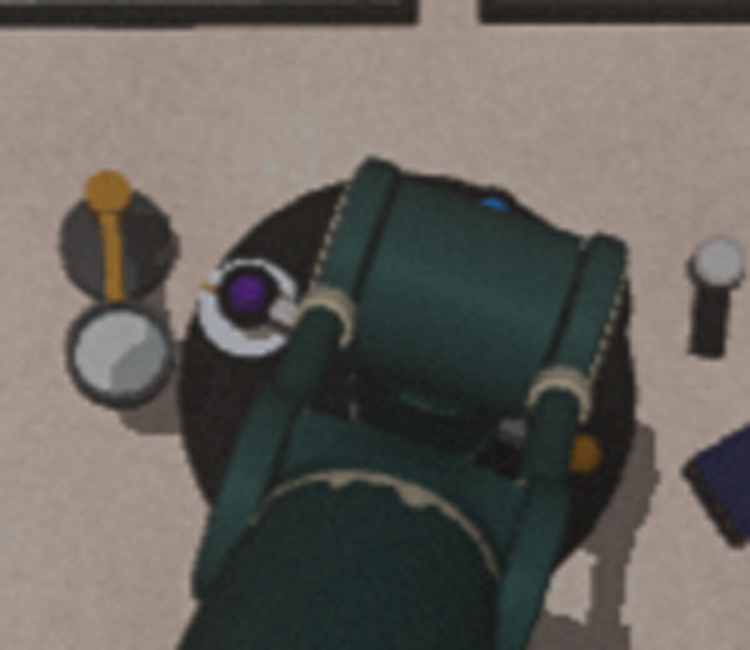

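arm_command(deltas=[[0,0,-0.006,0],[0,0,-0.006,0],[0,-0.02,0,0],[0,-0.04,0,0],[0,-0.04,0,0],[0,-0.03,0,-0.1],[0,0,0,-0.16],[0,0,0,-0.16],[0,0,0,-0.158],[0,0,0,0]])

```text
time: 11.35
tool_pos: [0.4788, -0.1598, 0.1663]
tcp_rot: [-1.571, -0.032, 0.032]
wrist_force: [0.1, 0.8, -0.5]
width: -0.002
```

Run:
```python
from h import *
rel()
c=read_camera("scene"); stones(c,(240,170,335,250)); 
c=read_camera("top"); stones(c,(270,130,405,240)); crop(c,270,110,420,240,5,"pics/t7.png")
s=sensors.read_state(); M=Ro.from_rotvec(s["tcp_rot"]).as_matrix()
print((np.array([.588,.050,.16])-s["tool_pos"])@M)
for (u,v),z in [((293.8,180.9),.09)]: print(back(c,u,v,z))
```

```text
t 11.35 pos [ 0.4788 -0.1598  0.1663] tool x,z from axis -0.0626 0.0019 psi 2.3 F [ 0.1  0.8 -0.5] q [-0.37 -0.01  2.03  0.    1.12 -0.41]
purple [285.4 222.5] [ 31  26 605] [ 0.591  -0.0636] r 0.1077 ang 62.6
red [318.1 200.6] [ 27  23 472] [ 0.449  -0.1114] r 0.104 ang 152.6
blue [255.9 201. ] [ 25  24 443] [ 0.6353 -0.2063] r 0.1051 ang -26.6
purple [318.9 168. ] [ 31  30 725] [ 0.5896 -0.0653] r 0.1055 ang 62.8
[0.11741476 0.00622148 0.205242  ]
[0.54197979 0.00474773 0.09      ]
```

View pics/t7.png

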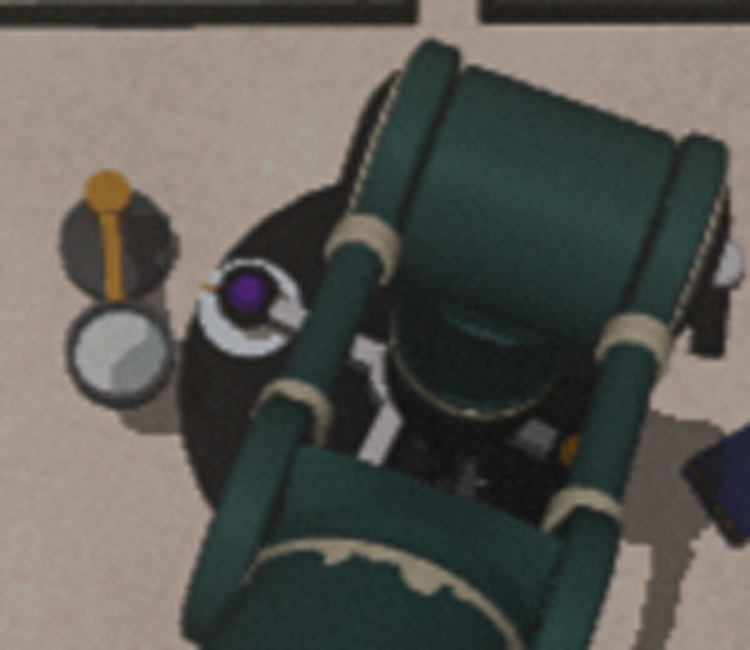

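arm_command(deltas=[[0.0096,0,0.0172,0],[0.0196,0,0.0342,0],[0.0196,0,0.0342,0],[0.0196,0,0.0342,0],[0.0196,0,0.0342,0],[0.0196,0,0.0342,0],[0.01,0,0.017,0],[0,0.02,0,0],[0,0.03,0,0],[0,0.025,0,0],[0,0.012,0,0],[0,0,0,0]])

```text
time: 12.95
tool_pos: [0.5861, 0.0495, 0.0776]
tcp_rot: [-1.571, -0.03, 0.036]
wrist_force: [-0.4, 0.2, -0.1]
width: 0.0
```

Run:
```python
from h import *
rel()
c=read_camera("scene"); stones(c,(240,170,335,250)); crop(c,220,140,370,260,5,"pics/s8.png")
s=sensors.read_state(); M=Ro.from_rotvec(s["tcp_rot"]).as_matrix()
print((s["tool_pos"]-[.631,.012,0])@M)
```

```text
t 12.95 pos [0.5861 0.0495 0.0776] tool x,z from axis 0.0534 0.2067 psi 2.4 F [-0.4  0.2 -0.1] q [ 0.04  0.24  1.93 -0.    0.97  0.  ]
purple [284.6 219.9] [ 5  5 19] [ 0.5881 -0.0759] r 0.0955 ang 60.7
red [318.1 201. ] [ 21  18 289] [ 0.4499 -0.1097] r 0.104 ang 151.6
blue [255.9 201. ] [ 25  24 455] [ 0.6353 -0.2063] r 0.1051 ang -26.6
[-0.04220301 -0.07885971  0.03952635]
```

View pics/s8.png

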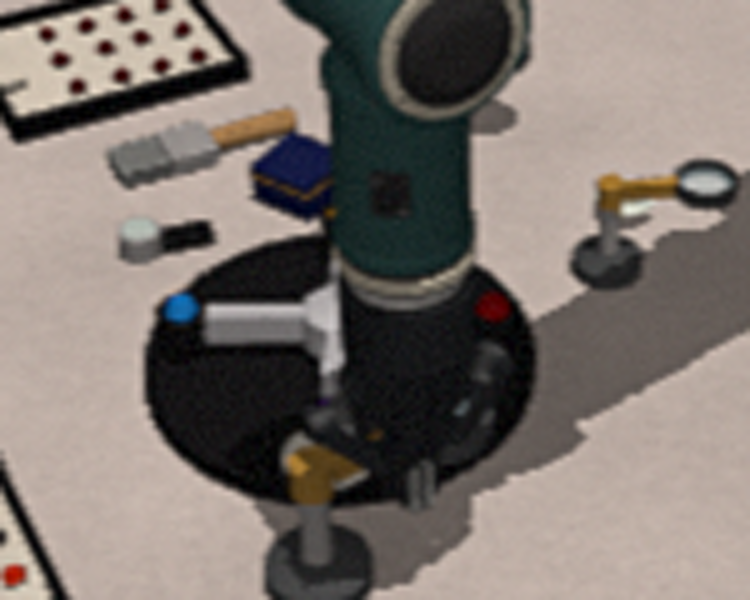

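arm_command(deltas=[[0,0,-0.006,0],[0,0,-0.006,0],[0,0,-0.006,0],[0,0,-0.004,0],[-0.0012,0,-0.00335,-0.0785],[-0.0012,0,-0.00335,-0.0785],[-0.0012,0,-0.00335,-0.0785],[-0.0012,0,-0.00335,-0.0785],[-0.0012,0,-0.00335,-0.0785],[-0.0012,0,-0.00335,-0.0785],[-0.0012,0,-0.00335,-0.0785],[-0.0012,0,-0.00335,-0.0785],[-0.0012,0,-0.00335,-0.0785],[-0.0012,0,-0.00335,-0.0785],[-0.0012,0,-0.00335,-0.0785],[0,0,0,0]])

```text
time: 15.0
tool_pos: [0.5921, -0.0095, 0.0793]
tcp_rot: [-1.453, -0.706, 0.707]
wrist_force: [-0.5, 0.8, 0.3]
width: 0.003
```

Run:
```python
from h import *
rel()
c=read_camera("scene"); crop(c,220,140,370,260,5,"pics/s9.png")
c=read_camera("top"); crop(c,270,110,420,240,5,"pics/t9.png")
s=sensors.read_state(); M=Ro.from_rotvec(s["tcp_rot"]).as_matrix()
print((s["tool_pos"]-[.631,.012,0])@M)
```

```text
t 15.0 pos [ 0.5921 -0.0095  0.0793] tool x,z from axis 0.149 0.0525 psi 51.9 F [-0.5  0.8  0.3] q [-0.06  0.25  1.92  0.    0.97 -0.96]
[-0.04073707 -0.07928778  0.0174111 ]
```

View pics/s9.png

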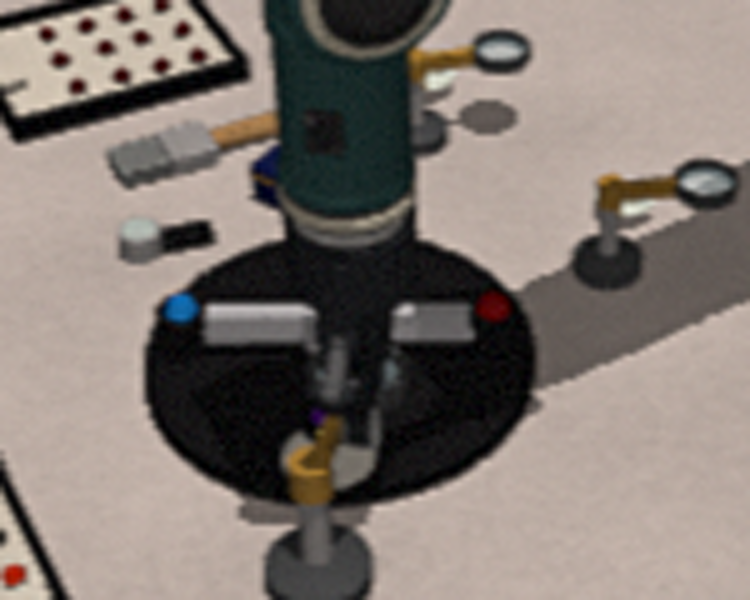

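View pics/t9.png

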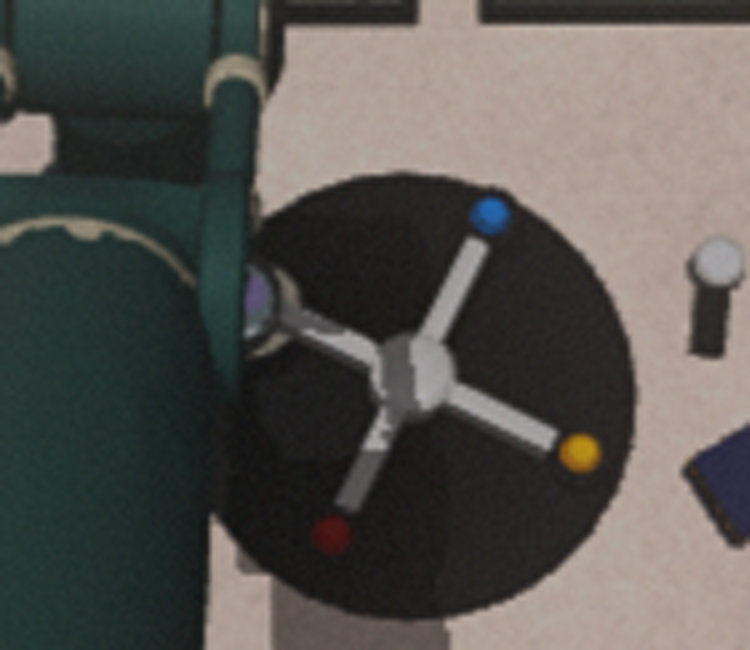

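arm_command(deltas=[[-0.0011,0,-0.003,-0.07],[-0.0009,0,-0.0023,-0.0524],[-0.0004,0,-0.0011,-0.026],[0,0,0,0]])

```text
time: 15.6
tool_pos: [0.5959, -0.0149, 0.0792]
tcp_rot: [-1.41, -0.821, 0.821]
wrist_force: [-0.5, -0.5, -0.7]
width: -0.005
```

arm_command(deltas=[[-0.0002,0,-0.0007,-0.015],[0,0,0,0]])

```text
time: 15.85
tool_pos: [0.5964, -0.0154, 0.0793]
tcp_rot: [-1.405, -0.833, 0.833]
wrist_force: [-0.6, 0.7, 0.2]
width: 0.002
```

arm_command(deltas=[[0,0,-0.0008,0],[0,0,0,0]])

```text
time: 16.1
tool_pos: [0.5972, -0.0158, 0.0793]
tcp_rot: [-1.405, -0.833, 0.833]
wrist_force: [-1.2, 0.1, -0.0]
width: 0.001
```

Creep on in small steps until the stop shows in the force.

arm_command(deltas=[[0,0,-0.001,0],[0,0,0,0]])

```text
time: 16.35
tool_pos: [0.5981, -0.0163, 0.0793]
tcp_rot: [-1.406, -0.833, 0.833]
wrist_force: [-0.3, -0.5, 0.9]
width: -0.001
```

arm_command(deltas=[[0,0,-0.001,0],[0,0,0,0]])

```text
time: 16.6
tool_pos: [0.599, -0.0168, 0.0793]
tcp_rot: [-1.406, -0.833, 0.833]
wrist_force: [-1.1, 0.4, 0.5]
width: -0.0
```

Run:
```python
from h import *
rel()
c=read_camera("scene"); crop(c,250,190,330,260,9,"pics/s10.png")
s=sensors.read_state(); M=Ro.from_rotvec(s["tcp_rot"]).as_matrix()
print((s["tool_pos"]-[.631,.012,0])@M, M.T@s["wrist_force"])
```

```text
t 16.6 pos [ 0.599  -0.0168  0.0793] tool x,z from axis 0.1526 0.0178 psi 61.3 F [-1.1  0.4  0.5] q [-0.07  0.26  1.91 -0.    0.97 -1.14]
[-0.04058782 -0.07933515  0.01416821] [-0.73221949 -0.43484647  0.12524425]
```

View pics/s10.png

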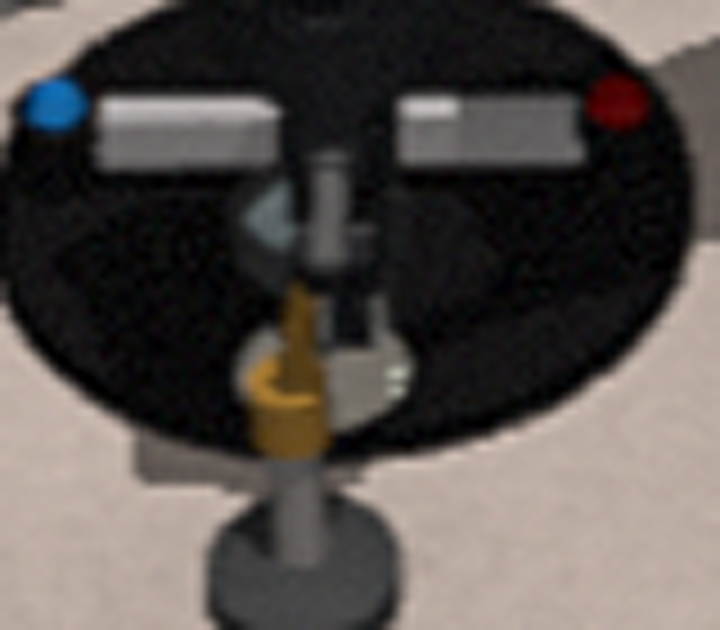

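arm_command(deltas=[[0,0,-0.001,0],[0,0,0,0]])

```text
time: 16.9
tool_pos: [0.5999, -0.0173, 0.0794]
tcp_rot: [-1.406, -0.833, 0.833]
wrist_force: [-0.3, 0.5, 0.4]
width: -0.001
```

arm_command(deltas=[[0,0,-0.001,0],[0,0,0,0]])

```text
time: 17.15
tool_pos: [0.6005, -0.0177, 0.0793]
tcp_rot: [-1.405, -0.832, 0.833]
wrist_force: [-2.2, -0.3, 0.9]
width: 0.003
```

Run:
```python
from h import *
c=read_camera("scene"); im=c["color"].copy()
for X in [(.6320,.0125,.1),(.5905,-.0664,.09),(.5414,-.1592,.09),(.61,-.03,.1)]: print(X,proj(c,X), (proj(c,X)-[250,190])*9)
crop(c,250,190,330,260,9,"pics/s11.png")
c=read_camera("top"); crop(c,280,130,380,210,8,"pics/t11.png")
```

```text
(0.632, 0.0125, 0.1) [282.40171226 231.46052487] [291.61541035 373.14472379]
(0.5905, -0.0664, 0.09) [284.56382305 213.78111128] [311.07440743 214.03000156]
(0.5414, -0.1592, 0.09) [286.70717651 192.68517175] [330.3645886   24.16654576]
(0.61, -0.03, 0.1) [283.39374556 220.40017236] [300.54371007 273.60155128]
```

View pics/s11.png

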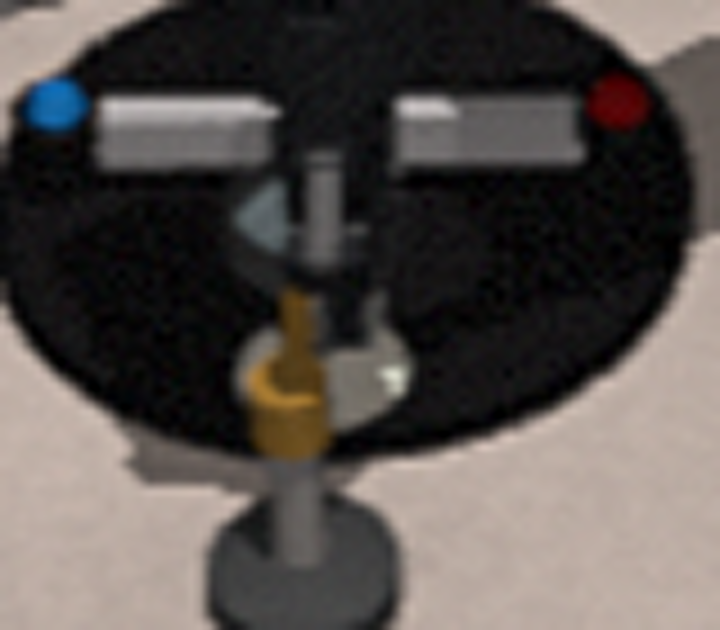

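View pics/t11.png

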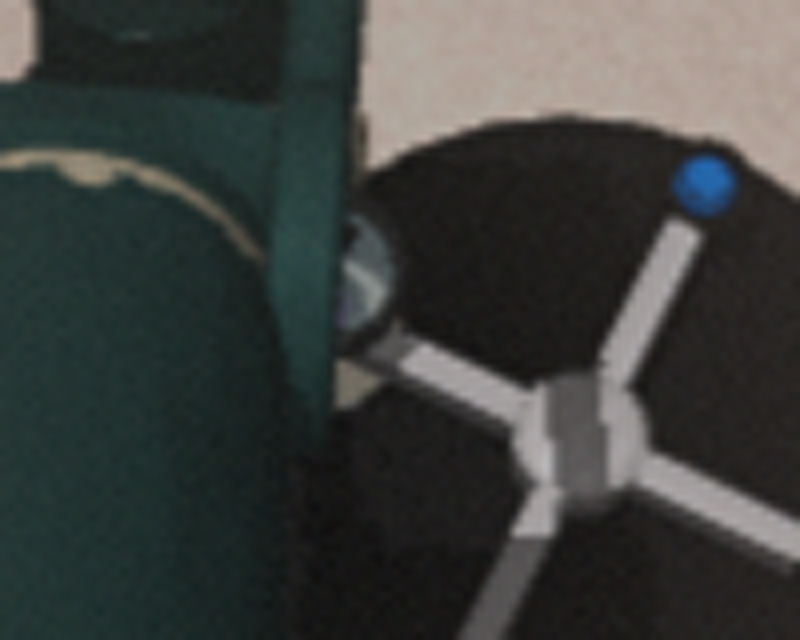

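Force is starting to rise (2 N). One or two more small steps to confirm the stop.

arm_command(deltas=[[0,0,-0.0008,0],[0,0,0,0]])

```text
time: 17.5
tool_pos: [0.6005, -0.0177, 0.0793]
tcp_rot: [-1.404, -0.832, 0.834]
wrist_force: [-4.5, 2.2, 3.2]
width: 0.002
```

arm_command(deltas=[[0,0,-0.0008,0],[0,0,0,0]])

```text
time: 17.75
tool_pos: [0.6005, -0.0177, 0.0792]
tcp_rot: [-1.403, -0.831, 0.834]
wrist_force: [-6.9, 3.1, 5.3]
width: -0.002
```

Position no longer advances and the force rises: the arm is at its stop. Back off, rise, move clear and check.

arm_command(deltas=[[0,0,0.003,0],[0,0,0.008,0],[0,0,0.015,0],[0,0,0.01,0],[0,-0.02,0,0],[0,-0.04,0,0],[0,-0.04,0,0],[-0.02,0,0.04,0],[-0.02,0,0.05,0],[-0.02,0,0.05,0],[-0.02,0,0.05,0],[0,0,0.03,0],[0,0,0,0]])

```text
time: 19.38
tool_pos: [0.3371, 0.0348, 0.1788]
tcp_rot: [-1.405, -0.835, 0.833]
wrist_force: [0.7, 0.8, 0.3]
width: 0.001
```

Run:
```python
from h import *
rel()
c=read_camera("scene"); stones(c,(240,170,335,250)); crop(c,220,140,370,260,5,"pics/s12.png")
c=read_camera("top"); stones(c,(270,130,405,240)); crop(c,270,110,420,240,5,"pics/t12.png");cv2.imwrite("pics/t12f.png",c["color"][:,:,::-1])
```

```text
t 19.375 pos [0.3371 0.0348 0.1788] tool x,z from axis 0.0725 0.2722 psi 61.4 F [0.7 0.8 0.3] q [ 0.03 -0.38  2.31  0.    1.21 -1.04]
purple [286.8 223.6] [ 14  13 142] [ 0.5893 -0.0568] r 0.113 ang 65.0
red [318.1 200.6] [ 27  23 474] [ 0.449  -0.1114] r 0.104 ang 152.6
blue [256. 201.] [ 26  24 445] [ 0.6349 -0.2061] r 0.1047 ang -26.6
red [335.6 216.5] [ 29  28 593] [ 0.4478 -0.1111] r 0.1053 ang 152.8
blue [367.5 152.5] [ 28  26 512] [ 0.6357 -0.2065] r 0.1055 ang -26.6
```

View pics/t12.png

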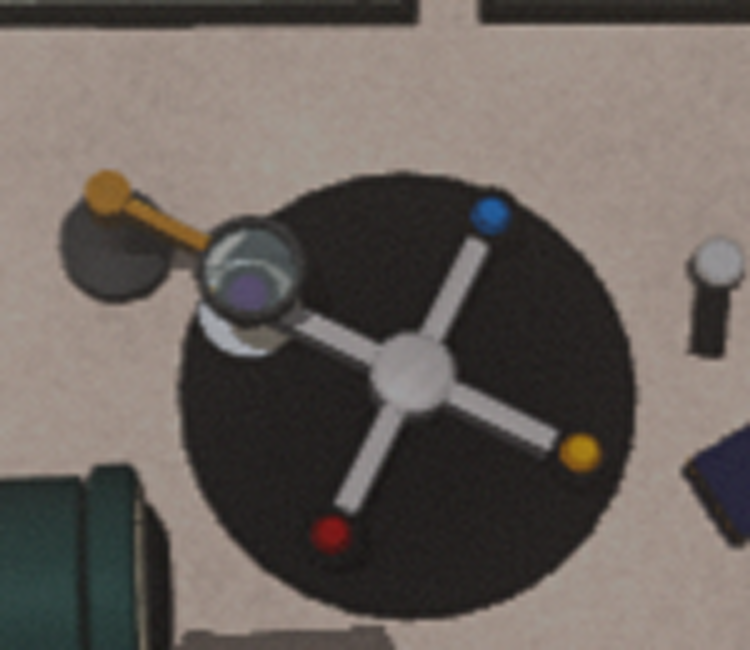

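View pics/t12f.png

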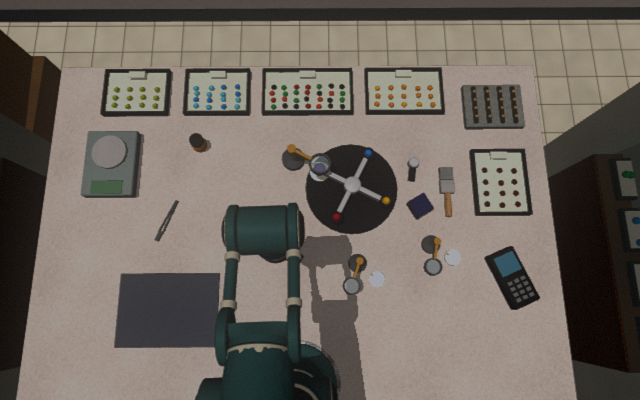

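View pics/s12.png

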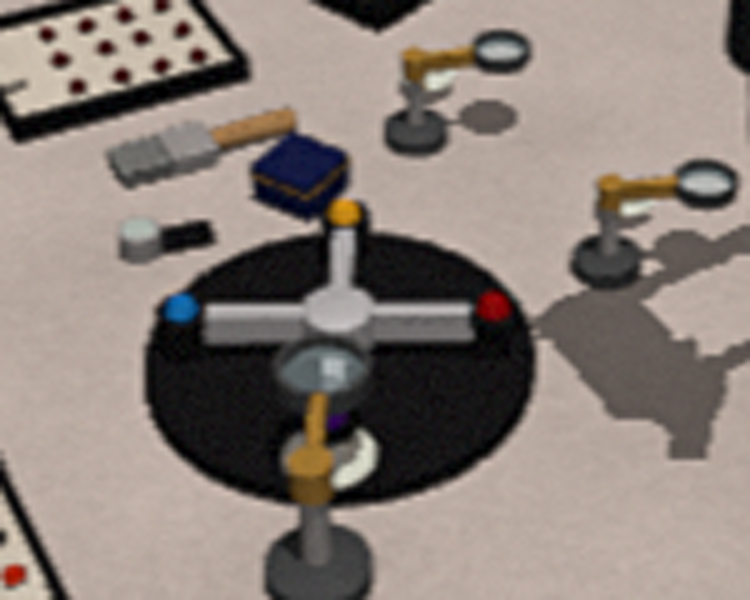

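Run:
```python
from h import *
c=read_camera("top")
L=back(c,319.6,163.8,.09)[:2];B=back(c,291.2,148,.102)[:2]
d=L-B; print(L,B,np.hypot(*d),np.degrees(np.arctan2(d[1],d[0]))%360)
print(job.finish_job())
```

```text
[ 0.59111445 -0.06699434] [0.63368902 0.01192445] 0.08967033841607218 241.65433607610146
the job is handed in; nothing more can be done
None
```

The purple stone is over the viewing spot and the lens arm is against its stop. I handed the job in at about 19.4 s on the robot's clock.

**What I did:** With shut fingers I pushed the red stone's spoke about 137° clockwise, which brought the purple stone over the white spot on the carousel base. That spot, at pixel (320, 171) in the top view, is the largest of the three. The two smaller ones stand at free lens posts, at (376, 279) and (453, 257). I then backed off, pushed the brass bar about 57° anticlockwise to its stop, and moved clear.

**Last checks:**
- **Purple stone:** the top view put it at (0.590, -0.065) against the spot at (0.591, -0.068), about 3 mm off. The blue and red stones' angles had not changed after the lens push.
- **Lens arm:** it stopped moving while the force rose to about 9 N. The lens centre was at (0.591, -0.067), 90 mm from the pivot, and the arm pointed within about 1° of the wheel axis.
- **Stones and bystanders:** all four stones were in their cups, and I saw no movement of the bystanders in the pictures. The arm was clear of everything.
- **Weak reading:** in the final view from the scene camera the lens arm partly hid the purple stone. Its colour fit there (65°, 113 mm from the axis) was off, so I relied on the top view before the push and on the blue and red angles.

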